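# Take the tin out from between the bottles and repack the crate

## Task

Take the round tin out of the grey carry crate and weigh it: first stand both bottles that hem it in upright on the blue side tray, then set the tin flat in the middle of the round steel pan of the balance. After that repack the crate so that nothing can shift: set the wooden filler block that fits, rib upward, in the middle of the crate in the gap the tin has left, and stand each bottle back in the crate just where it stood at the start. Leave the other, too long block and the tall white wash bottle alone.

Things in the scene. Friction and masses are not known exactly. Their poses are not given: they have to be found in the camera images.
- crate: Grey open plastic crate, fixed to the bench: a single narrow lane along its own y axis. Outside 82 x 206 x 42 mm high (x, y, z), walls 5 mm, floor 5 mm thick, inside 72 x 196 mm. Origin at the centre of its underside. At the start the tin stands at its centre and one bottle stands at each side of the tin, each about 62 mm from the crate's centre along +y or -y (which bottle is on which side varies). The finally placed filler block belongs at the crate's centre (x = y = 0).
- side_tray: Shallow blue plastic tray, fixed, 130 x 214 x 12 mm high (x, y, z), walls 4 mm, floor 4 mm thick. Origin at the centre of its underside. It has room for both bottles side by side along its y axis, for example at y = +50 mm and y = -50 mm.
- pan (a point): Centre of the top face of the round steel pan (diameter 92 mm, 42 mm above the bench) of the white bench balance (housing 190 x 150 mm, 32 mm high), which is fixed. x points to the balance's rear, away from its dark display; z up.
- clear_bottle_centre (a point): Clear glass bottle with a blue screw cap, standing in the crate, diameter 56 mm, 107 mm high, about 0.2 kg. The point is on its axis, half-way up (53.5 mm above its base). z up. It is to be gripped as a cylinder of diameter 56 mm up to 98 mm above its base (the clear sloping shoulder feels as wide as the body); only the top 9 mm of the cap are narrower (38 mm).
- amber_bottle_centre (a point): Amber brown bottle with a black screw cap, standing in the crate, diameter 51 mm, 102 mm high, about 0.17 kg. The point is on its axis, half-way up (51 mm above its base). z up. It is to be gripped as a cylinder of diameter 51 mm up to 93 mm above its base (the shoulder feels as wide as the body); only the top 9 mm of the cap are narrower (36 mm).
- tin_centre (a point): Round flat light-grey tin with screw lid, diameter 46 mm, 20 mm high, lying flat on the crate's floor between the bottles. The point is its centre, 10 mm above its base. z up.
- short_block_centre (a point): Short wooden filler block, the one that fits the gap: base 54 x 54 x 36 mm high, with an 18 mm thick, 54 mm long, 30 mm high rib along the middle of its top as a grip; 66 mm high in all. It stands upright on the bench. The point is on its middle axis, half-way up (33 mm above its base). The rib runs along its x axis, so it is gripped across y; z up. In the crate the rib may run along or across the lane.
- long_block_centre (a point): Long wooden filler block, too long for the gap, to be left alone: base 95 x 54 x 36 mm, with the same rib along its whole length (x axis); 66 mm high. Point on its middle axis, 33 mm above its base; z up.
- wash_bottle_centre (a point): Tall white squeeze bottle with a bent spout, body 62 mm in diameter, 185 mm high, standing beyond the work; to be left alone. Point on the axis of its body, 70 mm above its base.

How it is judged:
On the way, in this order (a step that is already met when the one before it is completed fails the run):
1. both bottles stand released and upright on the side tray while the tin is still in the crate (x of clear_bottle_centre in the frame of side_tray between -0.055 and 0.055 m and y of clear_bottle_centre in the frame of side_tray between -0.095 and 0.095 m and z of clear_bottle_centre in the frame of side_tray between 0.0515 and 0.0635 m and angle between each of clear_bottle_centre, amber_bottle_centre's own z axis and vertical below 0.1 rad and contact force between the fingers and clear_bottle below 0.3 N and x of amber_bottle_centre in the frame of side_tray between -0.055 and 0.055 m and y of amber_bottle_centre in the frame of side_tray between -0.095 and 0.095 m and z of amber_bottle_centre in the frame of side_tray between 0.049 and 0.061 m and contact force between the fingers and amber_bottle below 0.3 N and distance of tin_centre from where it was at the start of the episode below 0.03 m), for 0.2 s.
2. the tin lies released in the middle of the balance's pan (horizontal distance between tin_centre and pan below 0.015 m and z of tin_centre in the frame of pan between 0.005 and 0.015 m and angle between tin_centre's own z axis and vertical below 0.1 rad and contact force between the fingers and tin below 0.3 N), for 0.2 s.
At the end, for the whole second after the job is handed in: The tin lies flat on the pan within 15 mm of its centre; the short block stands upright on the crate's floor within 14 mm of the crate's centre along each crate axis; each bottle stands upright in the crate within 15 mm of where it stood at the start; all are at rest and released (all of step 2 and x of short_block_centre in the frame of crate between -0.014 and 0.014 m and y of short_block_centre in the frame of crate between -0.014 and 0.014 m and z of short_block_centre in the frame of crate between 0.033 and 0.043 m and angle between each of short_block_centre, clear_bottle_centre, amber_bottle_centre's own z axis and vertical below 0.1 rad and distance of each of clear_bottle_centre, amber_bottle_centre from where it was at the start of the episode below 0.015 m and linear speed of each of clear_bottle, amber_bottle, tin, short_block below 0.02 m/s); the robot touches nothing.
It fails at once if a bottle is tipped over (more than 35 degrees) (angle between any of clear_bottle_centre, amber_bottle_centre's own z axis and vertical above 0.6 rad).
It fails at once if the long block or the wash bottle is moved more than 30 mm (distance of any of long_block_centre, wash_bottle_centre from where it was at the start of the episode above 0.03 m).
It also fails if it takes over 144 s, if anything falls off the work surface, if the arm or the gripper's body presses on something with over 40 N, if the wrist force passes 120 N, or if a joint passes its speed limit or range.

## Robot

A 7-joint arm with a two-finger parallel gripper is mounted at the origin on a cart in front of the work surface, level with it; the furniture and walls round the work are solid. World frame = base frame: x ahead of the robot, y to its left, z up, the work surface at z = 0. Lengths are in m, angles in rad, forces in N, time in s.
With the tool pointing down it reaches from about 0.35 to 0.9 m from the base axis. Payload 8.1 kg.
Tool frame: the origin (TCP) lies on the front face of the gripper's body, between the roots of the fingers; the fingertips stand 73 mm ahead of it and the grasp point (between the pads) lies 54 mm ahead of it; z points along the fingers, y is the line along which they close (so a half turn about z gives the same grasp; the last joint's range is limited). The gripper opens to 85 mm and grips with 20 to 120 N. Pads are 22 mm wide; open, the fingers measure 114 mm over their backs; the gripper's body (76 mm by 85 mm) begins 54 mm behind the grasp point. The pads swing forward as they close: fully open they stand 13 mm farther back than shut.
Start: joints at [-1.272, 0.434, 0.025, 1.573, -0.012, 1.134, -0.075], TCP at [0.244, 0.575, 0.304] pointing down, gripper open.
Joint ranges: [-2.62, 2.62], [-0.44, 2.09], [-1.27, 1.32], [0.08, 2.57], [-1.32, 4.46], [0.12, 2], [-2.74, 2.74]. Speed limits (rad/s): [2.22, 2.22, 3.01, 3.01, 3.14, 3.14, 3.14].

## Interface

Orientations are given as [roll, pitch, yaw] about the fixed x, y, z axes, in that order (R = Rz(yaw) Ry(pitch) Rx(roll)).
In Python, from bench import r gives the robot as it stands. The module is installed in compiled form; this text tells all that it offers.
- The arm moves only by the tool jog_arm, never from a script. Its argument "series" is a list of rows, each a list of 7 numbers: the shift along the tool's x, y, z in mm, then the turn, a rotation vector about the tool's x, y, z in rad, then the closure, from 0 (fully open) to 1 (shut). A call has exactly 8 rows; each row is the pose to reach, as a shift and turn from the pose commanded when the call began, along the tool's axes at that moment; what a row does not reach only later rows make up. A row lasts 1/8 s, in which the tool goes at most 62.5 mm and 10.7 degrees, less where a joint would pass 70% of its speed; a pose out of reach is approached as far as the arm can. A call with a gripper value outside its range is refused whole. The fingers move at their own pace and stop on an object; "force" is the grip in N (left out, the last holds). Time passes only in rows, so rows that repeat a pose let the fingers close, or fill a call up. It gives the time, the measured TCP pose, the force, the opening and the grip force at its end, in the units of the state.
- r.get_state(): the state, without advancing time (a new reading comes with each control period).
- r.get_image(name): name is "scene" or "top" or "wrist"; returns the picture (400x640x3 uint8, red, green, blue); there is no depth.
- r.camera_params(name): a dict with "mtx" (3x3 intrinsics, pixels), "T" (4x4, takes a point from camera to world coordinates); the wrist camera has in their place "hand_eye" (4x4, takes a point from camera to tool coordinates, whose origin is the TCP and whose axes are the flange's). Camera axes: x right, y up, looking along -z (the intrinsics and any distortion apply to the point x, -y, -z); pixel columns grow to the right and rows downward; lengths in m; the calibration is good to about 2 mm. A picture is of the moment at which its call begins: read the wrist's pose just before it. camera_params takes no time and is no camera call.
- r.job_done(): hands the job in; it is judged then, once.
Trained networks look in the newest picture that a camera, given by its name, has taken for a name from the list of things; names that differ only in an ending like _2 or _b are one class to them, and where a whole thing is asked for, a point or a joint stands for the part that bears it (a point fixed in the world has none). Each returns a list of dicts, best first, with "score" (0 to 1); they miss things now and then, are a little off and sometimes report something else, mostly with a low value. They report only what shows in the picture. A call takes as long as a camera call.
- r.find_in(camera, label): "point" ([x, y, z] in m, in world coordinates, good to about 4 mm: the middle of the surface that is visible of it).
- r.trace(camera, label): "region" (400x640 bool, what is visible of it).
The state is a dict: "clock": time; "joints": joint angles; "joint_vel": joint speeds; "effort": joint torques, N m; "position": TCP position; "eef_rot": TCP orientation; "ft_force": force on the tool from outside, world axes, zero at the start; "wrist_torque": the same for the moment, N m; "width": opening from 0.0 (shut) to 1.0 (fully open); "grasp_force": force on a finger pad.
Only numpy, scipy, OpenCV 4.12 (cv2) and the standard library are available. Lean on these libraries where they do the work, as an engineer would, in place of code of your own. Each camera call takes 0.05 s, during which the arm holds its last target. There are 200 camera calls.

## Working session

There is one attempt and no reset: what is moved stays moved. The work goes in short steps, Python scripts to look and compute and a tool call to move; the robot and the scene stay as the last step left them, time stands still between calls to the robot, and variables do not carry over. Pictures are saved under pics/ and viewed, at most 14 in all, crops included, and the job is handed in when it is done.

Besides the shell and the picture viewer there is one more tool, called as name(argument=value, ...), one argument or row to a line, values as JSON. jog_arm: Moves the arm, as the interface text tells. Its arguments: {"type":"object","properties":{"series":{"type":"array","items":{"type":"array","items":{"type":"number"}}},"force":{"type":"number"}},"required":["series"]}

```bash
mkdir -p pics; ls
cat > h.py <<'E'
import numpy as np, cv2
from bench import r
def save(n,f): cv2.imwrite('pics/'+f,cv2.cvtColor(r.get_image(n),cv2.COLOR_RGB2BGR))
E
python3 - <<'E'
from h import *
np.set_printoptions(precision=3,suppress=True)
print(r.get_state())
for n in("scene","top","wrist"):
    p=r.camera_params(n); print(n,p)
save("scene","s0.png"); save("top","t0.png")
E
```

```text
pics
{'clock': 0.0, 'joints': array([-1.272,  0.435,  0.025,  1.574, -0.012,  1.134, -0.075]), 'joint_vel': array([-0.002,  0.   , -0.   , -0.001,  0.001,  0.001,  0.001]), 'effort': array([ -0.001, -67.047,   1.024, -31.623,   0.015,   0.012,  -0.   ]), 'position': array([0.244, 0.575, 0.303]), 'eef_rot': array([-3.14,  0.  ,  2.74]), 'ft_force': array([-0.737,  0.025, -0.155]), 'wrist_torque': array([-0.049, -0.006, -0.018]), 'grasp_force': 0.0, 'width': 1.0021073190494614}
scene {'mtx': array([[478.649,   0.   , 325.133],
       [  0.   , 478.649, 206.26 ],
       [  0.   ,   0.   ,   1.   ]]), 'T': array([[ 0.823,  0.357, -0.443, -0.066],
       [-0.568,  0.508, -0.647, -0.995],
       [-0.006,  0.784,  0.621,  1.042],
       [ 0.   ,  0.   ,  0.   ,  1.   ]])}
top {'mtx': array([[385.471,   0.   , 315.8  ],
       [  0.   , 385.471, 201.724],
       [  0.   ,   0.   ,   1.   ]]), 'T': array([[ 0.016,  0.994, -0.111,  0.497],
       [-1.   ,  0.013, -0.024, -0.022],
       [-0.023,  0.111,  0.994,  1.038],
       [ 0.   ,  0.   ,  0.   ,  1.   ]])}
wrist {'mtx': array([[309.195,   0.   , 317.173],
       [  0.   , 309.195, 197.648],
       [  0.   ,   0.   ,   1.   ]]), 'hand_eye': array([[ 0.   ,  0.947,  0.321,  0.083],
       [ 1.   ,  0.   , -0.001, -0.   ],
       [-0.001,  0.321, -0.947, -0.07 ],
       [ 0.   ,  0.   ,  0.   ,  1.   ]])}
```

View pics/s0.png

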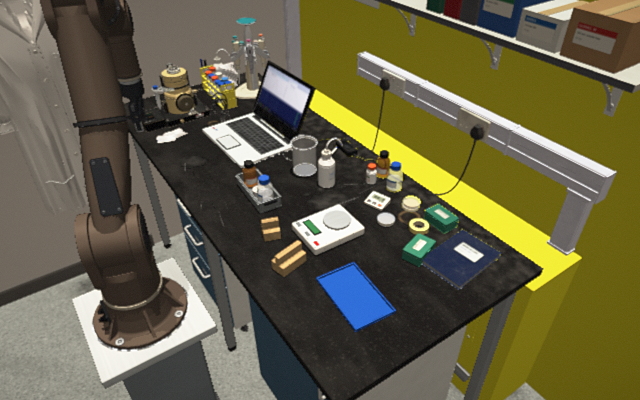

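View pics/t0.png

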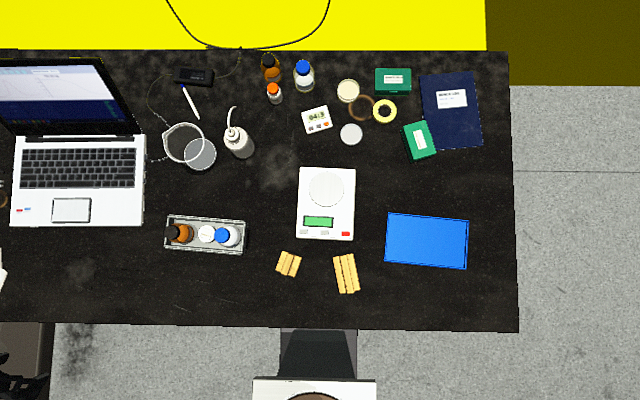

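Run:
```python
from h import *
np.set_printoptions(precision=4,suppress=True)
for c in("scene","top"):
  for l in("crate","side_tray","pan","clear_bottle_centre","amber_bottle_centre","tin_centre","short_block_centre","long_block_centre","wash_bottle_centre"):
    print(c,l,[(np.array(d['point']),round(d['score'],2)) for d in r.find_in(c,l)[:2]])
```

```text
scene crate [(array([0.4905, 0.2172, 0.0247]), 0.68)]
scene side_tray [(array([ 0.5147, -0.2972,  0.0076]), 0.96)]
scene pan [(array([ 0.5962, -0.0439,  0.0299]), 0.66)]
scene clear_bottle_centre [(array([0.5095, 0.2102, 0.073 ]), 0.68), (array([0.7503, 0.1882, 0.0835]), 0.55)]
scene amber_bottle_centre [(array([0.5171, 0.3335, 0.0615]), 0.89), (array([ 0.5121, -0.2984,  0.0083]), 0.21)]
scene tin_centre [(array([0.5037, 0.2868, 0.0241]), 0.39), (array([0.7517, 0.1878, 0.0825]), 0.24)]
scene short_block_centre [(array([0.4459, 0.0513, 0.0316]), 0.78)]
scene long_block_centre [(array([ 0.4217, -0.0929,  0.0336]), 0.84), (array([ 0.5138, -0.2948,  0.0092]), 0.53)]
scene wash_bottle_centre [(array([0.7475, 0.1884, 0.0849]), 0.98)]
top crate [(array([0.5187, 0.2977, 0.017 ]), 0.93)]
top side_tray [(array([ 0.5123, -0.2874,  0.0057]), 0.56)]
top pan []
top clear_bottle_centre [(array([0.5147, 0.2141, 0.081 ]), 0.71), (array([0.5273, 0.3396, 0.0802]), 0.6)]
top amber_bottle_centre [(array([0.5249, 0.3444, 0.0804]), 0.57)]
top tin_centre [(array([0.526 , 0.2899, 0.0248]), 0.78), (array([0.7509, 0.1978, 0.1015]), 0.49)]
top short_block_centre [(array([0.4467, 0.0676, 0.0337]), 0.84)]
top long_block_centre [(array([ 0.428 , -0.0747,  0.0387]), 0.57), (array([0.5195, 0.2973, 0.0176]), 0.25)]
top wash_bottle_centre [(array([0.7502, 0.1994, 0.1029]), 0.69)]
```

```bash
cat >> h.py <<'E'
from scipy.spatial.transform import Rotation as Ro
np.set_printoptions(precision=4,suppress=True)
def camT(n):
    p=r.camera_params(n)
    if n!="wrist": return p['mtx'],p['T']
    s=r.get_state(); M=np.eye(4); M[:3,:3]=Ro.from_euler('xyz',s['eef_rot']).as_matrix(); M[:3,3]=s['position']
    return p['mtx'],M@p['hand_eye']
def px2w(n,uv,z,KT=None):
    K,T=KT or camT(n); uv=np.atleast_2d(np.asarray(uv,float))
    d=np.c_[(uv[:,0]-K[0,2])/K[0,0],-(uv[:,1]-K[1,2])/K[1,1],-np.ones(len(uv))]@T[:3,:3].T
    o=T[:3,3]; return o+d*((z-o[2])/d[:,2])[:,None]
def w2px(n,P,KT=None):
    K,T=KT or camT(n); c=(np.atleast_2d(P)-T[:3,3])@T[:3,:3]
    return np.c_[K[0,2]+K[0,0]*c[:,0]/-c[:,2], K[1,2]-K[1,1]*c[:,1]/-c[:,2]]
def rect(n,label,z,KT=None):
    out=[]
    for d in r.trace(n,label)[:2]:
        m=d['region']; v,u=np.nonzero(m)
        if len(u)<20: continue
        h=cv2.convexHull(np.c_[u,v].astype(np.int32))[:,0]
        W=px2w(n,h,z,KT)[:,:2]
        (c,s,a)=cv2.minAreaRect((W*1000).astype(np.float32))
        out.append((np.round(c,1),np.round(s,1),round(a,1),round(d['score'],2),m.sum()))
    return out
E
python3 - <<'E'
from h import *
r.get_image("top")
for l,z in(("crate",.042),("side_tray",.012),("pan",.042),("clear_bottle_centre",.08),("amber_bottle_centre",.08),("tin_centre",.025),("short_block_centre",.05),("long_block_centre",.05)):
    print(l,rect("top",l,z))
E
```

```text
crate [(array([520.6, 288.3]), array([221.3,  90.6]), 85.3, 0.84, np.int64(1655))]
side_tray [(array([ 514.1, -287.8]), array([215.5, 130.6]), 85.0, 0.8, np.int64(4073))]
pan [(array([607.1, -21.8]), array([145.5, 185.8]), 87.7, 0.85, np.int64(3882))]
clear_bottle_centre [(array([518. , 221.1]), array([54.6, 65.5]), 0.9, 0.73, np.int64(498))]
amber_bottle_centre [(array([522.3, 343.2]), array([47.4, 73.8]), 0.9, 0.62, np.int64(501)), (array([602.3, -21.8]), array([145.4, 180.4]), 87.7, 0.22, np.int64(4073))]
tin_centre [(array([522.3, 289.8]), array([44.7, 39.9]), 0.9, 0.66, np.int64(238))]
short_block_centre [(array([449.4,  70.4]), array([54.8, 57.1]), 72.5, 0.88, np.int64(463))]
long_block_centre [(array([426.9, -75.6]), array([98.8, 55.2]), 12.1, 0.86, np.int64(831))]
```

```bash
cat >> h.py <<'E'
def rows(*wps,cur=None):
    """wps: (x,y,z mm, yaw deg) tool-down world targets; prints tool shifts/turns from the current pose"""
    s=r.get_state(); R0=Ro.from_euler('xyz',s['eef_rot']); p=s['position']*1000
    if cur: p=np.array(cur[:3],float); R0=Ro.from_euler('xyz',[180,0,cur[3]],degrees=True)
    for w in wps:
        R1=Ro.from_euler('xyz',[180,0,w[3]],degrees=True)
        print(w,'->',np.round(R0.inv().apply(np.array(w[:3])-p),1),np.round((R0.inv()*R1).as_rotvec(),3))
def st():
    s=r.get_state(); print(round(s['clock'],2),s['position']*1000,np.degrees(s['eef_rot']),'w',round(s['width'],3),'g',round(s['grasp_force'],1),'F',s['ft_force'],'j',s['joints'])
E
python3 -c "
from h import *
st(); rows((520,275,400,85))"
```

```text
1.45 [244.428  575.2231 303.8973] [-179.999    -0.0003  156.9774] w 0.999 g 0.0 F [-0.2493  0.2024 -1.0619] j [-1.2716  0.4345  0.025   1.5732 -0.0116  1.134  -0.0751]
(520, 275, 400, 85) -> [-371.  -168.5  -96.1] [-0.     0.     1.256]
```

jog_arm(
  series=[
    [-46,-21,-12,0,0,0.157,0],
    [-93,-42,-24,0,0,0.314,0],
    [-139,-63,-36,0,0,0.471,0],
    [-186,-84,-48,0,0,0.628,0],
    [-232,-105,-60,0,0,0.785,0],
    [-278,-126,-72,0,0,0.942,0],
    [-325,-147,-84,0,0,1.1,0],
    [-371,-168,-96,0,0,1.256,0],
  ],
  force=40,
)

```text
clock: 2.45
position: [0.5211, 0.2742, 0.4006]
eef_rot: [3.141, -0.001, 1.479]
ft_force: [0.0, -0.4, 0.1]
width: 0.997
grasp_force: 0.0
```

Run:
```python
from h import *
r.get_image("top");r.get_image("top");r.get_image("top");st(); save("wrist","w1.png")
KT=camT("wrist")
for l,z in(("crate",.042),("clear_bottle_centre",.08),("amber_bottle_centre",.08),("tin_centre",.025)):
    print(l,rect("wrist",l,z,KT))
    print([(np.array(d['point']),round(d['score'],2)) for d in r.find_in("wrist",l)[:2]])
```

```text
2.6 [522.2337 272.5355 400.7696] [179.8737   0.0041  84.6622] w 0.995 g 0.0 F [-0.9304  1.341   0.1715] j [-0.8819  0.3199  0.4283  1.5394 -0.1343  1.3098 -0.5315]
crate [(array([518.6, 294.7]), array([216.4,  88.1]), 86.3, 0.94, np.int64(6025))]
[(array([0.5225, 0.306 , 0.0116]), 0.94), (array([ 0.4353, -0.0578,  0.0351]), 0.21)]
clear_bottle_centre [(array([515.6, 237.8]), array([53.5, 71.5]), 7.6, 0.62, np.int64(1659))]
[(array([0.5207, 0.2411, 0.0864]), 0.55), (array([0.5253, 0.3086, 0.0117]), 0.35)]
amber_bottle_centre [(array([521. , 356.4]), array([48.6, 48.8]), 0.1, 0.74, np.int64(1443))]
[(array([0.5268, 0.353 , 0.1046]), 0.97)]
tin_centre [(array([829.9, 167.3]), array([ 72.4, 249.3]), 59.0, 0.74, np.int64(4050)), (array([520.9, 293.8]), array([47. , 44.7]), 58.1, 0.68, np.int64(857))]
[(array([0.5213, 0.29  , 0.0245]), 0.69), (array([ 0.4359, -0.0609,  0.0367]), 0.43)]
```

View pics/w1.png

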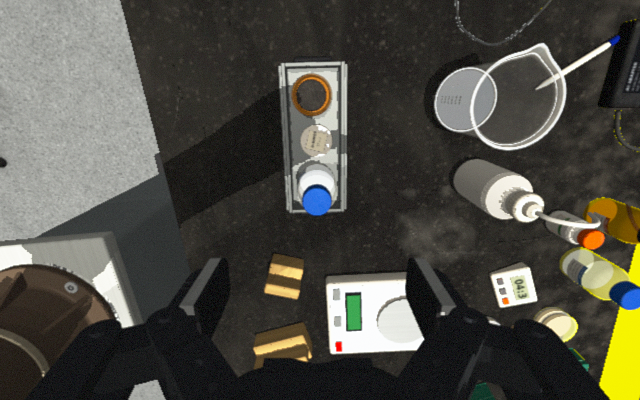

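Run:
```python
from h import *
KT=camT("wrist")
c=px2w("wrist",[(279.5,62.5),(348,62.5),(346.5,212),(285,212)],.042,KT)*1000
print(c,c.mean(0)); print(np.degrees(np.arctan2(*(c[0]-c[3])[[1,0]])),np.degrees(np.arctan2(*(c[1]-c[2])[[1,0]])),np.degrees(np.arctan2(*(c[1]-c[0])[[1,0]])))
print('caps',px2w("wrist",[(317,203)],.112,KT)*1000,px2w("wrist",[(311,95)],.107,KT)*1000,'tin',px2w("wrist",[(316,140)],.025,KT)*1000)
img=cv2.imread('pics/w1.png'); cv2.imwrite('pics/w1c.png',cv2.resize(img[50:225,260:370],None,fx=4.5,fy=3.4,interpolation=2))
```

```text
[[481.5078 399.8051  42.    ]
 [568.3501 392.3858  42.    ]
 [555.2433 188.8203  42.    ]
 [464.3616 196.5923  42.    ]] [517.3657 294.4009  42.    ]
85.17706626073362 86.31603370327032 -4.883167762497096
caps [[515.0122 231.5349 112.    ]] [[519.0927 357.5105 107.    ]] tin [[519.0602 295.9098  25.    ]]
```

View pics/w1c.png

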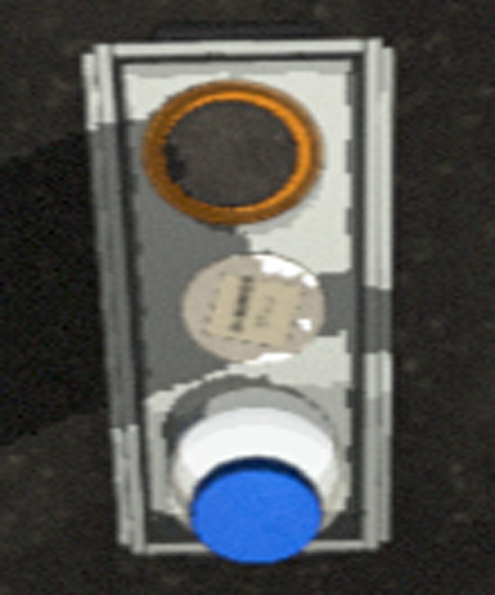

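Run:
```python
from h import *
st(); rows((514,232,240,85.2),(514,232,132,85.2))
# tray corners in the wrist/top for later; pan ellipse from top
r.get_image("top"); print(rect("top","side_tray",.012))
```

```text
3.05 [519.7354 276.0932 399.7948] [-179.985     0.0013   85.0935] w 1.0 g 0.0 F [-0.6503  0.3568  0.3216] j [-0.8857  0.3203  0.4243  1.5408 -0.1347  1.3098 -0.5313]
(514, 232, 240, 85.2) -> [-44.4  -1.9 159.8] [-0.     0.    -0.002]
(514, 232, 132, 85.2) -> [-44.4  -1.9 267.8] [-0.     0.    -0.002]
[(array([ 514.6, -286.7]), array([216.8, 132.7]), 85.8, 0.96, np.int64(4094)), (array([518.1, 239.7]), array([73.9, 59.1]), 82.8, 0.23, np.int64(505))]
```

Run:
```python
from h import *
st(); KT=camT("wrist"); im=r.get_image("wrist"); st(); cv2.imwrite('pics/w2.png',im[:,:,::-1])
np.save('kt.npy',KT[1])
for l,z in(("crate",.042),("clear_bottle_centre",.09),("amber_bottle_centre",.085),("tin_centre",.025)):
    print(l,rect("wrist",l,z,KT))
cv2.imwrite('pics/w2c.png',cv2.resize(im[40:230,250:370,::-1],None,fx=4,fy=3,interpolation=2))
```

```text
3.15 [519.9523 275.8121 399.8664] [-179.9946   -0.0006   85.0485] w 0.997 g 0.0 F [ 0.5996 -0.5989 -0.0922] j [-0.8854  0.3203  0.4246  1.5407 -0.1347  1.3098 -0.5314]
3.2 [520.0109 275.7201 399.8916] [-179.9978   -0.0022   85.0428] w 0.999 g 0.0 F [0.7385 0.9832 0.5361] j [-0.8853  0.3202  0.4247  1.5407 -0.1347  1.3098 -0.5313]
crate [(array([521.1, 292.1]), array([216.,  88.]), 86.2, 0.6, np.int64(5674)), (array([594.3,  -2.2]), array([160.4, 159.8]), 88.0, 0.24, np.int64(6511))]
clear_bottle_centre []
amber_bottle_centre []
tin_centre [(array([522. , 292.2]), array([45.6, 46. ]), 85.1, 0.88, np.int64(857)), (array([833.6, 162.2]), array([ 71. , 253.7]), 59.0, 0.17, np.int64(4090))]
```

View pics/w2c.png

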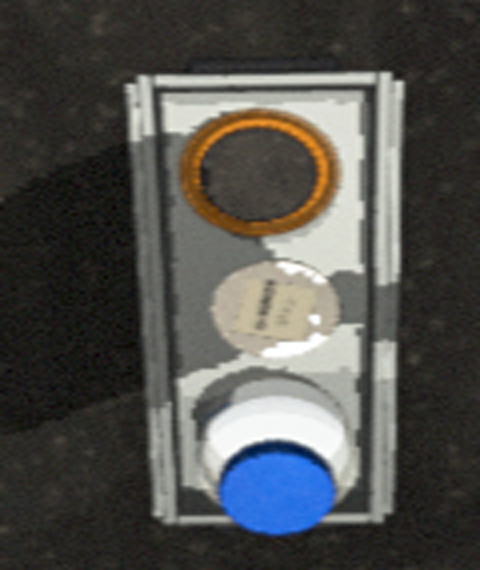

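Run:
```python
from h import *
KT=(r.camera_params("wrist")['mtx'],np.load('kt.npy'))
f=lambda u,z:(px2w("wrist",[u],z,KT)*1000)[0,:2]
print('amber',f((315.75,97.3),.107),'tin',f((319,143.3),.025),'clear',f((319.2,202.3),.112))
a,b=f((315.5,66),.042),f((318.75,213),.042); print(a,b,(a+b)/2,np.linalg.norm(a-b),np.degrees(np.arctan2(*(a-b)[::-1])))
st(); rows((516,229,240,85),(516,229,132,85))
```

```text
amber [524.479  354.3532] tin [523.2295 290.5779] clear [518.0094 231.914 ]
[527.1582 391.5374] [514.3102 190.4437] [520.7342 290.9906] 201.50380426513524 86.34429985989368
3.4 [520.1603 275.4678 399.9176] [-179.9992   -0.0016   85.0069] w 0.999 g 0.0 F [ 0.3607 -0.8155  0.2907] j [-0.8849  0.3203  0.4249  1.5406 -0.1348  1.3098 -0.5314]
(516, 229, 240, 85) -> [-46.7  -0.1 159.9] [-0. -0.  0.]
(516, 229, 132, 85) -> [-46.7  -0.1 267.9] [-0. -0.  0.]
```

jog_arm(
  series=[
    [-15,0.5,40,0,0,0,0],
    [-30,1,90,0,0,-0.01,0],
    [-44.5,1.4,135,0,0,-0.017,0],
    [-44.5,1.4,165,0,0,-0.017,0],
    [-44.5,1.4,195,0,0,-0.017,0],
    [-44.5,1.4,225,0,0,-0.017,0],
    [-44.5,1.4,250,0,0,-0.017,0],
    [-44.5,1.4,268,0,0,-0.017,0],
  ],
)

```text
clock: 4.4
position: [0.5176, 0.231, 0.1308]
eef_rot: [-3.141, 0.0, 1.501]
ft_force: [-0.4, -0.2, -0.9]
width: 0.997
grasp_force: 0.0
```

jog_arm(
  series=[
    [0,0,0,0,0,0,0],
    [0,0,0,0,0,0,0.2],
    [0,0,0,0,0,0,0.4],
    [0,0,0,0,0,0,0.6],
    [0,0,0,0,0,0,0.6],
    [0,0,0,0,0,0,0.6],
    [0,0,0,0,0,0,0.6],
    [0,0,0,0,0,0,0.6],
  ],
  force=40,
)

```text
clock: 5.4
position: [0.5183, 0.2313, 0.1331]
eef_rot: [3.14, -0.001, 1.501]
ft_force: [-1.5, -0.7, 6.4]
width: 0.646
grasp_force: 41.8
```

```bash
python3 -c "
from h import *
st()"
```

```text
5.4 [518.2711 231.3151 133.079 ] [179.9115  -0.0723  85.9827] w 0.646 g 41.8 F [-1.4561 -0.6743  6.3974] j [-0.7518  0.5543  0.3355  1.9149 -0.2684  0.7137 -0.3291]
```

jog_arm(
  series=[
    [0,0,-20,0,0,0,0.6],
    [0,0,-55,0,0,0,0.6],
    [0,0,-90,0,0,0,0.6],
    [-30,2,-95,0,0,0,0.6],
    [-80,5,-95,0,0,0,0.6],
    [-135,8,-95,0,0,0,0.6],
    [-190,11,-95,0,0,0,0.6],
    [-245,14,-95,0,0,0,0.6],
  ],
  force=60,
)

```text
clock: 6.4
position: [0.5142, -0.016, 0.2273]
eef_rot: [3.141, -0.0, 1.501]
ft_force: [1.0, 0.4, -1.6]
width: 0.645
grasp_force: 63.9
```

jog_arm(
  series=[
    [-55,3,0,0,0,0,0.6],
    [-110,6,0,0,0,0,0.6],
    [-165,9,0,0,0,0,0.6],
    [-220,12,0,0,0,0,0.6],
    [-270,15,0,0,0,0,0.6],
    [-305,17,0,0,0,0,0.6],
    [-322,19,0,0,0,0,0.6],
    [-322,19,0,0,0,0,0.6],
  ],
)

```text
clock: 7.4
position: [0.5107, -0.3373, 0.2268]
eef_rot: [-3.141, -0.0, 1.499]
ft_force: [-0.3, 0.4, -2.6]
width: 0.643
grasp_force: 63.9
```

Run:
```python
from h import *
r.get_image("top");r.get_image("top")
st(); rows((510.5,-337,133.5,86))
print(rect("top","side_tray",.012)); save("scene","s1.png")
```

```text
7.5 [ 511.3646 -335.0236  226.6634] [-179.9831   -0.0861   86.0788] w 0.645 g 63.9 F [ 0.1806  0.617  -2.982 ] j [ 0.1676  0.5113  0.4774  1.7288 -0.2775  0.9698  0.6828]
(510.5, -337, 133.5, 86) -> [-2.2 -0.7 93.2] [-0.    -0.002  0.001]
[(array([ 514.1, -286.9]), array([214. , 132.7]), 84.5, 0.83, np.int64(3527))]
```

View pics/s1.png

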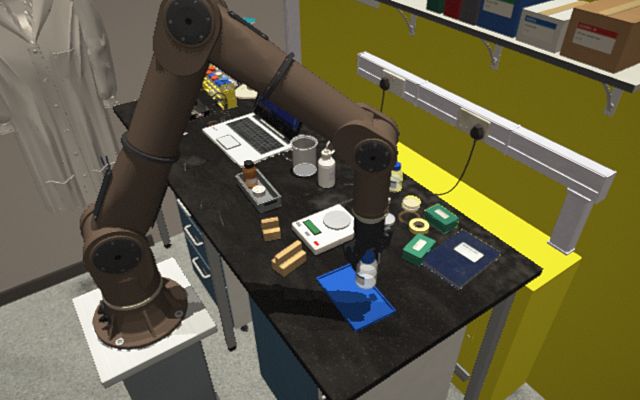

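jog_arm(
  series=[
    [0,0,20,0,0,0,0.6],
    [0,0,40,0,0,0,0.6],
    [0,0,60,0,0,0,0.6],
    [0,0,76,0,0,0,0.6],
    [0,0,87,0,0,0,0.6],
    [0,0,93,0,0,0,0.6],
    [0,0,94,0,0,0,0.6],
    [0,0,94,0,0,0,0.6],
  ],
)

```text
clock: 8.6
position: [0.5111, -0.3371, 0.1333]
eef_rot: [3.141, 0.0, 1.501]
ft_force: [-0.1, 1.0, -3.0]
width: 0.644
grasp_force: 63.9
```

jog_arm(
  series=[
    [0,0,0,0,0,0,0.6],
    [0,0,0,0,0,0,0.4],
    [0,0,0,0,0,0,0.2],
    [0,0,0,0,0,0,0],
    [0,0,0,0,0,0,0],
    [0,0,0,0,0,0,0],
    [0,0,-10,0,0,0,0],
    [0,0,-20,0,0,0,0],
  ],
)

```text
clock: 9.6
position: [0.511, -0.337, 0.1538]
eef_rot: [3.141, 0.0, 1.501]
ft_force: [0.3, 0.1, 0.2]
width: 1.002
grasp_force: 0.0
```

jog_arm(
  series=[
    [0,0,-50,0,0,0,0],
    [0,0,-100,0,0,0,0],
    [0,0,-140,0,0,0,0],
    [50,0,-150,0,0,0,0],
    [105,0,-150,0,0,0,0],
    [160,0,-150,0,0,0,0],
    [215,0,-150,0,0,0,0],
    [270,0,-150,0,0,0,0],
  ],
)

```text
clock: 10.6
position: [0.5297, -0.0659, 0.304]
eef_rot: [3.14, -0.0, 1.5]
ft_force: [1.5, 0.5, 0.3]
width: 0.998
grasp_force: 0.0
```

Run:
```python
from h import *
st(); rows((524.5,354.3,250,86),(524.5,354.3,128,86))
r.get_image("top"); print(rect("top","clear_bottle_centre",.06))
```

```text
10.6 [529.7477 -65.9404 303.9582] [179.9152  -0.0187  85.9683] w 0.998 g 0.0 F [1.4721 0.4992 0.3096] j [-0.3321  0.295   0.4588  1.8243 -0.1491  1.0546  0.1129]
(524.5, 354.3, 250, 86) -> [418.8 -34.9  54. ] [ 0.001 -0.    -0.001]
(524.5, 354.3, 128, 86) -> [418.8 -35.  176. ] [ 0.001 -0.    -0.001]
[(array([ 509.5, -335.9]), array([54.8, 75.2]), 0.9, 0.58, np.int64(583)), (array([780.9, 219.2]), array([136.4,  64.6]), 29.7, 0.35, np.int64(698))]
```

jog_arm(
  series=[
    [45,-4,5,0,0,0,0],
    [100,-8,15,0,0,0,0],
    [155,-13,25,0,0,0,0],
    [210,-18,35,0,0,0,0],
    [265,-22,45,0,0,0,0],
    [320,-27,54,0,0,0,0],
    [375,-31,54,0,0,0,0],
    [419,-35,54,0,0,0,0],
  ],
)

```text
clock: 11.7
position: [0.5242, 0.355, 0.2496]
eef_rot: [3.141, -0.001, 1.502]
ft_force: [0.8, -0.1, 0.0]
width: 1.004
grasp_force: 0.0
```

jog_arm(
  series=[
    [0,0,0,0,0,0,0],
    [0,0,0,0,0,0,0],
    [0,0,0,0,0,0,0],
    [0,0,0,0,0,0,0],
    [0,0,0,0,0,0,0],
    [0,0,0,0,0,0,0],
    [0,0,0,0,0,0,0],
    [0,0,0,0,0,0,0],
  ],
)

```text
clock: 12.7
position: [0.5243, 0.3529, 0.2489]
eef_rot: [3.142, -0.0, 1.501]
ft_force: [-0.2, 0.5, -0.9]
width: 0.998
grasp_force: 0.0
```

Run:
```python
from h import *
st(); KT=camT("wrist"); im=r.get_image("wrist"); np.save('kt2.npy',KT[1]); cv2.imwrite('pics/w3.png',im[:,:,::-1])
for l,z in(("crate",.042),("amber_bottle_centre",.085),("tin_centre",.025)):
    print(l,rect("wrist",l,z,KT))
rows((524.5,354.3,128,86))
```

```text
12.7 [524.2604 352.8922 248.9246] [179.9963  -0.0001  85.9885] w 0.998 g 0.0 F [-0.2411  0.498  -0.9176] j [-0.8935  0.5016  0.3218  1.6422 -0.1787  1.0267 -0.586 ]
crate [(array([520.5, 294.3]), array([215.2,  89.1]), 85.7, 0.85, np.int64(12741))]
amber_bottle_centre [(array([522.8, 359.9]), array([47. , 64.9]), 9.6, 0.62, np.int64(3627))]
tin_centre [(array([523. , 287.5]), array([46. , 37.6]), 5.4, 0.86, np.int64(1086))]
(524.5, 354.3, 128, 86) -> [  1.4   0.2 120.9] [ 0. -0. -0.]
```

View pics/w3.png

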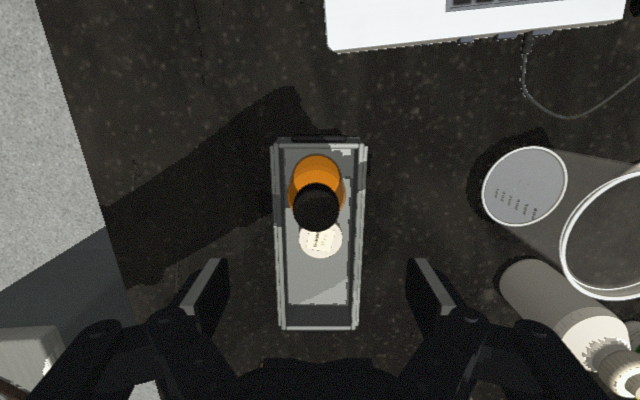

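Run:
```python
from h import *
KT=(r.camera_params("wrist")['mtx'],np.load('kt2.npy'))
f=lambda u,z:(px2w("wrist",[u],z,KT)*1000)[0,:2]
print('amber',f((316.5,207),.107),'tin',f((320.5,241),.025))
a,b=f((319.5,144.5),.042),f((319,328.5),.042); print(a,b,(a+b)/2,np.linalg.norm(a-b),np.degrees(np.arctan2(*(a-b)[::-1])))
```

```text
amber [523.3872 357.0934] tin [522.6418 288.3737]
[528.4471 392.2188] [514.3081 190.3979] [521.3776 291.3083] 202.31557733495163 85.99256224613661
```

jog_arm(
  series=[
    [1,0,25,0,0,0,0],
    [2,0,50,0,0,0,0],
    [2,0,75,0,0,0,0],
    [2,0,95,0,0,0,0],
    [2,0,110,0,0,0,0],
    [2,0,121,0,0,0,0],
    [2,0,121,0,0,0,0],
    [2,0,121,0,0,0,0],
  ],
)

```text
clock: 13.9
position: [0.5248, 0.3551, 0.1286]
eef_rot: [3.141, -0.001, 1.501]
ft_force: [0.6, 0.2, 0.8]
width: 1.005
grasp_force: 0.0
```

jog_arm(
  series=[
    [0,0,0,0,0,0,0],
    [0,0,0,0,0,0,0.2],
    [0,0,0,0,0,0,0.4],
    [0,0,0,0,0,0,0.6],
    [0,0,0,0,0,0,0.65],
    [0,0,0,0,0,0,0.65],
    [0,0,0,0,0,0,0.65],
    [0,0,0,0,0,0,0.65],
  ],
  force=40,
)

```text
clock: 14.9
position: [0.5243, 0.355, 0.1283]
eef_rot: [3.142, -0.0, 1.501]
ft_force: [-2.2, -0.5, 5.4]
width: 0.588
grasp_force: 40.9
```

```bash
python3 -c "
from h import *
st(); rows((518,-237,220,86))"
```

```text
14.9 [524.348  355.043  128.2635] [179.9992  -0.0227  85.9887] w 0.588 g 40.9 F [-2.1754 -0.5205  5.4058] j [-0.8627  0.6395  0.2758  1.7428 -0.2311  0.7908 -0.5455]
(518, -237, 220, 86) -> [-591.    35.1  -92. ] [ 0. -0. -0.]
```

jog_arm(
  series=[
    [0,0,-20,0,0,0,0.65],
    [0,0,-55,0,0,0,0.65],
    [0,0,-90,0,0,0,0.65],
    [-30,2,-95,0,0,0,0.65],
    [-80,5,-95,0,0,0,0.65],
    [-135,8,-95,0,0,0,0.65],
    [-190,11,-95,0,0,0,0.65],
    [-245,14,-95,0,0,0,0.65],
  ],
  force=60,
)

```text
clock: 15.9
position: [0.5209, 0.1077, 0.2227]
eef_rot: [3.142, 0.0, 1.501]
ft_force: [1.7, -0.9, -1.9]
width: 0.585
grasp_force: 62.4
```

jog_arm(
  series=[
    [-58,4,0,0,0,0,0.65],
    [-116,7,0,0,0,0,0.65],
    [-174,11,0,0,0,0,0.65],
    [-232,14,0,0,0,0,0.65],
    [-285,17,0,0,0,0,0.65],
    [-325,19,0,0,0,0,0.65],
    [-346,21,0,0,0,0,0.65],
    [-346,21,0,0,0,0,0.65],
  ],
)

```text
clock: 16.9
position: [0.5172, -0.2392, 0.2226]
eef_rot: [-3.141, 0.001, 1.497]
ft_force: [-0.2, 1.1, -1.6]
width: 0.587
grasp_force: 62.4
```

jog_arm(
  series=[
    [0,0,10,0,0,0,0.65],
    [0,0,35,0,0,0,0.65],
    [0,0,58,0,0,0,0.65],
    [0,0,76,0,0,0,0.65],
    [0,0,87,0,0,0,0.65],
    [0,0,93,0,0,0,0.65],
    [0,0,94,0,0,0,0.65],
    [0,0,94,0,0,0,0.65],
  ],
)

```text
clock: 17.9
position: [0.5182, -0.2373, 0.1294]
eef_rot: [3.141, 0.0, 1.501]
ft_force: [0.3, -0.9, -1.3]
width: 0.584
grasp_force: 62.4
```

jog_arm(
  series=[
    [0,0,0,0,0,0,0.65],
    [0,0,0,0,0,0,0.4],
    [0,0,0,0,0,0,0.2],
    [0,0,0,0,0,0,0],
    [0,0,0,0,0,0,0],
    [0,0,0,0,0,0,0],
    [0,0,-10,0,0,0,0],
    [0,0,-20,0,0,0,0],
  ],
)

```text
clock: 18.9
position: [0.518, -0.2373, 0.1497]
eef_rot: [3.141, 0.0, 1.501]
ft_force: [0.2, 0.1, 0.1]
width: 0.998
grasp_force: 0.0
```

jog_arm(
  series=[
    [0,0,-50,0,0,0,0],
    [0,0,-100,0,0,0,0],
    [0,0,-150,0,0,0,0],
    [0,0,-205,0,0,0,0],
    [40,0,-250,0,0,0,0],
    [80,0,-270,0,0,0,0],
    [130,0,-270,0,0,0,0],
    [150,0,-270,0,0,0,0],
  ],
)

```text
clock: 19.9
position: [0.5284, -0.0843, 0.42]
eef_rot: [3.14, -0.001, 1.504]
ft_force: [0.4, -0.9, 0.3]
width: 1.001
grasp_force: 0.0
```

Run:
```python
from h import *
for _ in range(4): r.get_image("top")
st(); KT=camT("wrist"); im=r.get_image("wrist"); np.save('kt3.npy',KT[1]); cv2.imwrite('pics/w4.png',im[:,:,::-1])
for l,z in(("pan",.042),("short_block_centre",.066),("side_tray",.012),("clear_bottle_centre",.09),("amber_bottle_centre",.085)):
    print(l,rect("wrist",l,z,KT))
```

```text
20.1 [528.1569 -88.1989 419.4679] [179.9634   0.0223  85.9762] w 0.997 g 0.0 F [ 0.6213 -0.3846 -0.5346] j [-0.2603  0.2093  0.4071  1.6299 -0.0847  1.3192  0.0896]
pan [(array([605.9, -22. ]), array([144.7, 183.4]), 88.0, 0.66, np.int64(14512))]
short_block_centre [(array([452.4,  66.5]), array([52.1, 63.6]), 71.7, 0.59, np.int64(2154))]
side_tray [(array([ 513.9, -286.2]), array([218.3, 135.1]), 85.9, 0.76, np.int64(5694))]
clear_bottle_centre [(array([ 512.4, -317.9]), array([112.8,  51.4]), 85.0, 0.71, np.int64(1718))]
amber_bottle_centre [(array([ 519.6, -223.1]), array([86.8, 47.1]), 86.0, 0.79, np.int64(1372))]
```

View pics/w4.png

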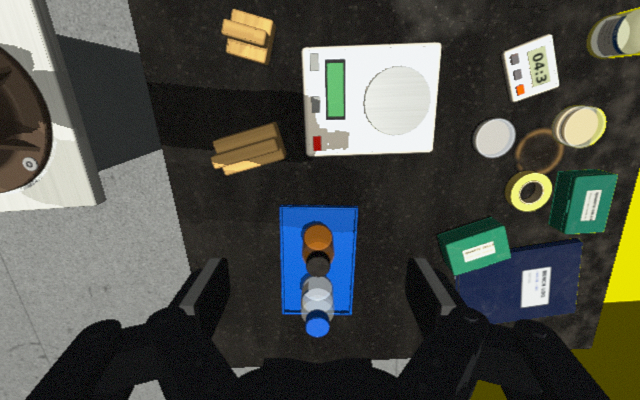

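Run:
```python
from h import *
KT=(r.camera_params("wrist")['mtx'],np.load('kt3.npy'))
im=cv2.imread('pics/w4.png')
a=cv2.resize(im[0:75,205:290],None,fx=4.6,fy=4.6,interpolation=2); b=cv2.resize(im[40:160,350:445],None,fx=4,fy=4,interpolation=2)
c=np.zeros((480,800,3),np.uint8); c[:a.shape[0],:a.shape[1]]=a; c[:b.shape[0],400:400+b.shape[1]]=b; cv2.imwrite('pics/w4c.png',c)
print('pan',px2w("wrist",[(397,100.5)],.042,KT)*1000)
```

```text
pan [[642.921  -22.7162  42.    ]]
```

View pics/w4c.png

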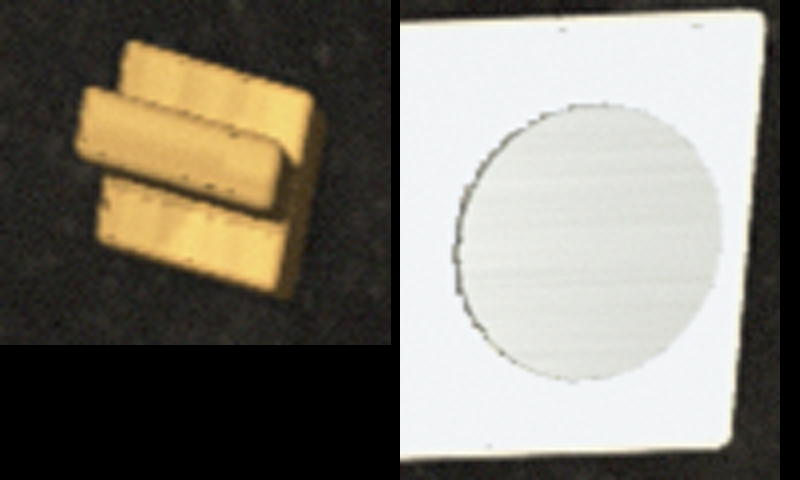

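Run:
```python
from h import *
KT=(r.camera_params("wrist")['mtx'],np.load('kt3.npy'))
g=lambda L,z:px2w("wrist",[(205+u/4.6,v/4.6) for u,v in L],z,KT)[:,:2]*1000
for L,z in(([(85,87),(284,141),(270,208),(78,156)],.066),([(125,40),(315,93),(280,293),(97,242)],.036)):
    P=g(L,z); print(P,P.mean(0)); d=P[1]-P[0]; e=P[2]-P[3]; print(np.linalg.norm(d),np.degrees(np.arctan2(d[1],d[0])),np.degrees(np.arctan2(e[1],e[0])))
st(); rows((522,291,250,176),(522,291,81,176),cur=(528.1,-87.8,420,86))
rows((522,291,250,176),(522,291,81,176))
```

```text
[[426.5291  87.2808]
 [477.1482  71.0504]
 [471.4255  55.3035]
 [421.9666  71.3235]] [449.2674  71.2395]
53.15747299974184 -17.777784068560617 -17.94746668846796
[[432.0259 104.5486]
 [483.3669  87.8707]
 [467.1608  36.9809]
 [415.836   54.2349]] [449.5974  70.9088]
53.981912807207294 -17.996193094704914 -18.58127708524361
20.4 [528.2756 -88.4842 418.9069] [-179.9967    0.0111   85.8885] w 1.001 g 0.0 F [ 0.7467 -0.8231 -0.1414] j [-0.2591  0.2103  0.4066  1.6301 -0.0851  1.3188  0.089 ]
(522, 291, 250, 176) -> [377.5 -32.5 170. ] [ 0.     0.    -1.571]
(522, 291, 81, 176) -> [377.5 -32.5 339. ] [ 0.     0.    -1.571]
(522, 291, 250, 176) -> [378.1 -33.5 168.8] [-0.     0.    -1.573]
(522, 291, 81, 176) -> [378.1 -33.4 337.8] [-0.     0.    -1.573]
```

jog_arm(
  series=[
    [30,-3,0,0,0,-0.1,0],
    [80,-7,10,0,0,-0.25,0],
    [130,-11,30,0,0,-0.4,0],
    [180,-15,50,0,0,-0.55,0],
    [230,-20,70,0,0,-0.7,0],
    [280,-25,90,0,0,-0.85,0],
    [330,-29,110,0,0,-1.0,0],
    [378,-33,120,0,0,-1.15,0],
  ],
)

```text
clock: 21.4
position: [0.5207, 0.2944, 0.2977]
eef_rot: [-3.141, -0.001, 2.659]
ft_force: [-0.4, -0.4, -0.0]
width: 1.003
grasp_force: 0.0
```

Run:
```python
from h import *
for _ in range(3): r.get_image("top")
st(); rows((522.8,290.8,200,176))
```

```text
21.55 [520.1258 295.82   297.7349] [-179.9731   -0.137   152.3243] w 0.998 g 0.0 F [-0.6005 -0.6127 -0.1288] j [-0.6219  0.3971  0.023   1.6486 -0.0121  1.0976  0.4926]
(522.8, 290.8, 200, 176) -> [-4.9 -3.2 97.7] [ 0.    -0.002 -0.413]
```

jog_arm(
  series=[
    [-1,0,15,0,0,-0.08,0],
    [-2,-1,30,0,0,-0.16,0],
    [-3,-2,45,0,0,-0.25,0],
    [-3,-2,60,0,0,-0.33,0],
    [-3,-2,80,0,0,-0.42,0],
    [-3,-2,98,0,0,-0.42,0],
    [-3,-2,98,0,0,-0.42,0],
    [-3,-2,98,0,0,-0.42,0],
  ],
)

```text
clock: 22.55
position: [0.524, 0.2886, 0.2018]
eef_rot: [3.141, 0.001, 3.07]
ft_force: [0.0, 0.8, 0.7]
width: 1.0
grasp_force: 0.0
```

Run:
```python
from h import *
for _ in range(4): r.get_image("top")
st(); KT=camT("wrist"); im=r.get_image("wrist"); cv2.imwrite('pics/w5.png',im[:,:,::-1])
print(rect("wrist","tin_centre",.025,KT),rect("wrist","crate",.042,KT))
rows((522.5,290.8,200,176))
```

```text
22.75 [523.9455 288.8956 201.7409] [179.955    0.0609 175.9353] w 1.007 g 0.0 F [ 0.2428  0.8481 -0.8422] j [-0.5434  0.4935 -0.0706  1.7549  0.043   0.8933  0.8673]
[(array([520.2, 291. ]), array([46.2, 47.5]), 85.9, 0.62, np.int64(2439))] [(array([517.7, 291.3]), array([215.2,  90.5]), 85.9, 0.71, np.int64(26774))]
(522.5, 290.8, 200, 176) -> [1.4 1.9 1.3] [ 0.     0.001 -0.001]
```

View pics/w5.png

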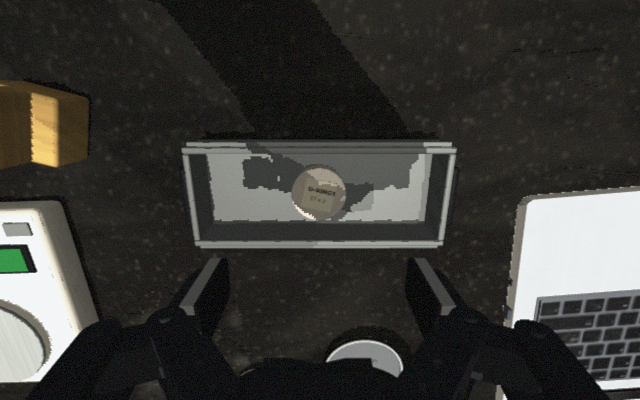

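jog_arm(
  series=[
    [2.7,1.9,25,0,0,0,0.15],
    [2.7,1.9,50,0,0,0,0.3],
    [2.7,1.9,75,0,0,0,0.3],
    [2.7,1.9,95,0,0,0,0.3],
    [2.7,1.9,107,0,0,0,0.3],
    [2.7,1.9,112,0,0,0,0.3],
    [2.7,1.9,112,0,0,0,0.3],
    [2.7,1.9,112,0,0,0,0.3],
  ],
)

```text
clock: 23.9
position: [0.5215, 0.2911, 0.0897]
eef_rot: [3.141, 0.001, 3.071]
ft_force: [0.7, -0.6, -0.5]
width: 0.704
grasp_force: 0.0
```

jog_arm(
  series=[
    [0,0,1,0,0,0,0.3],
    [0,0,2,0,0,0,0.3],
    [0,0,3,0,0,0,0.3],
    [0,0,4,0,0,0,0.3],
    [0,0,5,0,0,0,0.3],
    [0,0,5,0,0,0,0.3],
    [0,0,5,0,0,0,0.3],
    [0,0,5,0,0,0,0.3],
  ],
)

```text
clock: 24.9
position: [0.5212, 0.2908, 0.084]
eef_rot: [3.142, 0.0, 3.071]
ft_force: [-0.3, 0.3, 0.2]
width: 0.701
grasp_force: 0.0
```

jog_arm(
  series=[
    [0,0,1,0,0,0,0.35],
    [0,0,2,0,0,0,0.4],
    [0,0,3,0,0,0,0.4],
    [0,0,4,0,0,0,0.4],
    [0,0,4,0,0,0,0.4],
    [0,0,4,0,0,0,0.4],
    [0,0,4,0,0,0,0.4],
    [0,0,4,0,0,0,0.4],
  ],
)

```text
clock: 25.9
position: [0.5211, 0.2908, 0.0799]
eef_rot: [3.142, 0.0, 3.071]
ft_force: [-0.2, 0.2, 1.0]
width: 0.598
grasp_force: 0.0
```

jog_arm(
  series=[
    [0,0,1,0,0,0,0.4],
    [0,0,2,0,0,0,0.4],
    [0,0,3,0,0,0,0.4],
    [0,0,3,0,0,0,0.4],
    [0,0,3,0,0,0,0.6],
    [0,0,3,0,0,0,0.7],
    [0,0,3,0,0,0,0.7],
    [0,0,3,0,0,0,0.7],
  ],
  force=30,
)

```text
clock: 26.9
position: [0.5211, 0.2907, 0.0771]
eef_rot: [-3.142, 0.0, 3.071]
ft_force: [-1.7, -1.2, 6.4]
width: 0.522
grasp_force: 30.5
```

jog_arm(
  series=[
    [0,0,-15,0,0,0,0.7],
    [0,0,-50,0,0,0,0.7],
    [0,0,-90,0,0,0,0.7],
    [-10,-22,-100,0,0,0,0.7],
    [-30,-66,-100,0,0,0,0.7],
    [-54,-115,-100,0,0,0,0.7],
    [-78,-165,-100,0,0,0,0.7],
    [-102,-215,-100,0,0,0,0.7],
  ],
  force=40,
)

```text
clock: 27.9
position: [0.6083, 0.0676, 0.1779]
eef_rot: [3.141, 0.001, 3.071]
ft_force: [0.7, -0.8, 0.2]
width: 0.51
grasp_force: 40.8
```

jog_arm(
  series=[
    [-20,-44,0,0,0,0,0.7],
    [-36,-75,0,0,0,0,0.7],
    [-41,-89,0,0,0,0,0.7],
    [-41,-89,10,0,0,0,0.7],
    [-41,-89,20,0,0,0,0.7],
    [-41,-89,20,0,0,0,0.7],
    [-41,-89,20,0,0,0,0.7],
    [-41,-89,20,0,0,0,0.7],
  ],
)

```text
clock: 28.9
position: [0.6424, -0.0221, 0.1572]
eef_rot: [3.141, 0.001, 3.071]
ft_force: [0.2, 0.5, -0.1]
width: 0.51
grasp_force: 40.8
```

Run:
```python
from h import *
for _ in range(3): r.get_image("top")
st(); rows((643,-22.5,115,176))
KT=camT("wrist"); im=r.get_image("wrist"); cv2.imwrite('pics/w6.png',im[:,:,::-1]); np.save('kt6.npy',KT[1])
```

```text
29.05 [642.3573 -22.5033 157.1664] [179.9973   0.027  175.9419] w 0.511 g 40.8 F [-0.6518  0.7724  0.3946] j [-0.0189  0.6065 -0.044   1.677   0.0331  0.8583  1.4233]
(643, -22.5, 115, 176) -> [-0.6  0.  42.2] [ 0.     0.    -0.001]
```

View pics/w6.png

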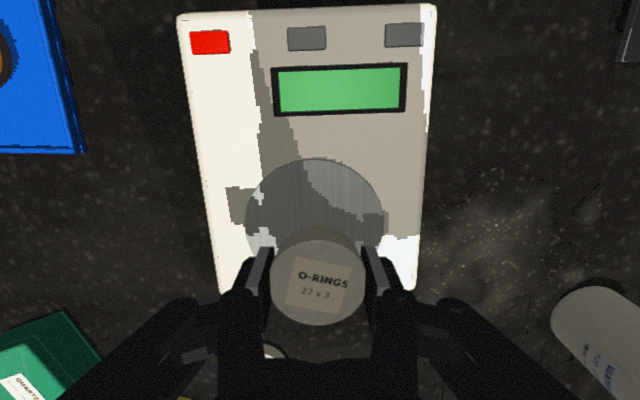

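Run:
```python
from h import *
KT=(r.camera_params("wrist")['mtx'],np.load('kt6.npy'))
print(px2w("wrist",[(314.5,158),(245,218),(384.5,215)],.042,KT)*1000)
```

```text
[[596.4572 -20.4164  42.    ]
 [632.4285 -68.099   42.    ]
 [636.7305  21.8741  42.    ]]
```

jog_arm(
  series=[
    [0,0,12,0,0,0,0.7],
    [0,0,24,0,0,0,0.7],
    [0,0,33,0,0,0,0.7],
    [0,0,39,0,0,0,0.7],
    [0,0,41,0,0,0,0.7],
    [0,0,42,0,0,0,0.7],
    [0,0,42,0,0,0,0.7],
    [0,0,42,0,0,0,0.7],
  ],
)

```text
clock: 30.1
position: [0.6424, -0.0226, 0.1152]
eef_rot: [3.142, 0.001, 3.071]
ft_force: [-0.3, 0.5, -0.8]
width: 0.511
grasp_force: 40.8
```

jog_arm(
  series=[
    [0,0,0,0,0,0,0.55],
    [0,0,0,0,0,0,0.4],
    [0,0,0,0,0,0,0.4],
    [0,0,0,0,0,0,0.4],
    [0,0,0,0,0,0,0.4],
    [0,0,-10,0,0,0,0.4],
    [0,0,-30,0,0,0,0.3],
    [0,0,-70,0,0,0,0.2],
  ],
)

```text
clock: 31.1
position: [0.6414, -0.0226, 0.1849]
eef_rot: [-3.141, -0.003, 3.071]
ft_force: [1.2, -0.1, -0.5]
width: 0.8
grasp_force: 0.0
```

Run:
```python
from h import *
for _ in range(3): r.get_image("top")
st(); KT=camT("wrist"); im=r.get_image("wrist"); print(rect("wrist","tin_centre",.062,KT))
rows((449.4,71,220,162),(449.4,71,114,162))
```

```text
31.25 [643.7245 -22.5309 188.0147] [179.9641   0.2995 175.9322] w 0.801 g 0.0 F [-0.6081  0.269   0.2185] j [-0.0186  0.5715 -0.0441  1.6519  0.0301  0.9136  1.4258]
[(array([641.3, -22. ]), array([48.1, 45.2]), 23.3, 0.76, np.int64(3493))]
(449.4, 71, 220, 162) -> [198.9  79.7 -34.8] [0.    0.    0.243]
(449.4, 71, 114, 162) -> [198.9  79.7  71.2] [0.    0.    0.243]
```

jog_arm(
  series=[
    [15,6,-30,0,0,0.02,0.5],
    [55,22,-35,0,0,0.06,0.5],
    [95,38,-35,0,0,0.12,0.5],
    [135,54,-35,0,0,0.18,0.5],
    [170,68,-35,0,0,0.22,0.5],
    [190,76,-35,0,0,0.243,0.5],
    [198,79.7,-35,0,0,0.243,0.5],
    [198,79.7,-35,0,0,0.243,0.5],
  ],
)

```text
clock: 32.35
position: [0.4504, 0.071, 0.2197]
eef_rot: [-3.141, -0.0, 2.829]
ft_force: [0.5, 0.2, 0.5]
width: 0.505
grasp_force: 0.0
```

jog_arm(
  series=[
    [0,0,5,0,0,0,0.5],
    [0,0,10,0,0,0,0.5],
    [0,0,15,0,0,0,0.5],
    [0,0,15,0,0,0,0.5],
    [0,0,15,0,0,0,0.5],
    [0,0,15,0,0,0,0.5],
    [0,0,15,0,0,0,0.5],
    [0,0,15,0,0,0,0.5],
  ],
)

```text
clock: 33.35
position: [0.4504, 0.071, 0.205]
eef_rot: [3.141, 0.0, 2.828]
ft_force: [0.1, -0.4, -0.1]
width: 0.497
grasp_force: 0.0
```

Run:
```python
from h import *
st(); rows((449.4,71,115,162))
KT=camT("wrist"); im=r.get_image("wrist"); cv2.imwrite('pics/w7.png',im[:,:,::-1]); np.save('kt7.npy',KT[1])
print(rect("wrist","short_block_centre",.05,KT))
```

```text
33.35 [450.4098  70.9874 205.0147] [179.9911   0.0132 162.021 ] w 0.497 g 0.0 F [ 0.1449 -0.3581 -0.0998] j [-0.2425  0.2868 -0.038   2.09    0.0155  0.7648  0.9669]
(449.4, 71, 115, 162) -> [ 1.  -0.3 90. ] [0. 0. 0.]
[(array([446.7,  72.4]), array([50.1, 69.4]), 71.1, 0.86, np.int64(4727))]
```

View pics/w7.png

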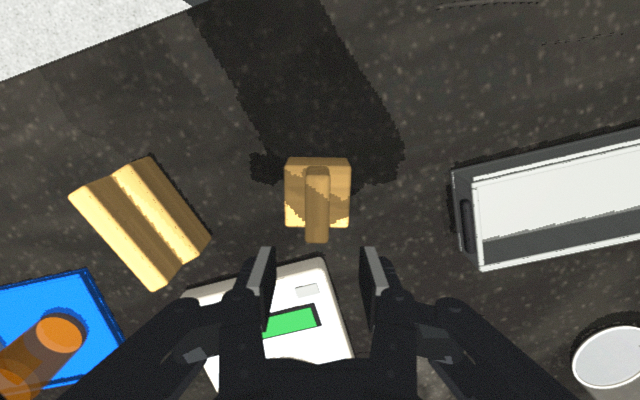

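jog_arm(
  series=[
    [1,0,18,0,0,0,0.5],
    [1,0,36,0,0,0,0.5],
    [1,0,54,0,0,0,0.5],
    [1,0,70,0,0,0,0.5],
    [1,0,82,0,0,0,0.5],
    [1,0,88,0,0,0,0.5],
    [1,0,90,0,0,0,0.5],
    [1,0,90,0,0,0,0.5],
  ],
)

```text
clock: 34.45
position: [0.4496, 0.0713, 0.1151]
eef_rot: [3.141, 0.0, 2.828]
ft_force: [0.1, 0.1, 0.3]
width: 0.501
grasp_force: 0.0
```

jog_arm(
  series=[
    [0,0,0,0,0,0,0.6],
    [0,0,0,0,0,0,0.7],
    [0,0,0,0,0,0,0.8],
    [0,0,0,0,0,0,0.9],
    [0,0,0,0,0,0,0.9],
    [0,0,0,0,0,0,0.9],
    [0,0,0,0,0,0,0.9],
    [0,0,0,0,0,0,0.9],
  ],
  force=50,
)

```text
clock: 35.45
position: [0.4496, 0.0713, 0.1152]
eef_rot: [3.141, 0.0, 2.828]
ft_force: [-0.9, -1.1, 6.3]
width: 0.201
grasp_force: 49.1
```

Run:
```python
from h import *
st(); rows((521.2,291.2,195,176),(521.2,291.2,120,176),cur=(449.4,71,115,162))
```

```text
35.45 [449.5911  71.3316 115.1987] [179.9832   0.0235 162.0174] w 0.201 g 49.1 F [-0.9449 -1.1451  6.2507] j [-0.247   0.4372 -0.0357  2.1728  0.0298  0.5315  0.9519]
(521.2, 291.2, 195, 176) -> [ -0.2 231.6 -80. ] [-0.     0.    -0.244]
(521.2, 291.2, 120, 176) -> [ -0.2 231.6  -5. ] [-0.     0.    -0.244]
```

jog_arm(
  series=[
    [0,0,-20,0,0,0,0.9],
    [0,0,-55,0,0,0,0.9],
    [0,0,-80,0,0,0,0.9],
    [0,25,-80,0,0,-0.03,0.9],
    [0,70,-80,0,0,-0.07,0.9],
    [0,115,-80,0,0,-0.12,0.9],
    [0,160,-80,0,0,-0.17,0.9],
    [0,200,-80,0,0,-0.21,0.9],
  ],
)

```text
clock: 36.45
position: [0.5109, 0.2644, 0.1937]
eef_rot: [-3.142, -0.001, 3.041]
ft_force: [-0.0, -0.2, -0.2]
width: 0.199
grasp_force: 49.0
```

jog_arm(
  series=[
    [-1,20,0,0,0,-0.02,0.9],
    [-1,28,0,0,0,-0.034,0.9],
    [-1,31,0,0,0,-0.034,0.9],
    [-1,31,0,0,0,-0.034,0.9],
    [-1,31,0,0,0,-0.034,0.9],
    [-1,31,0,0,0,-0.034,0.9],
    [-1,31,0,0,0,-0.034,0.9],
    [-1,31,0,0,0,-0.034,0.9],
  ],
)

```text
clock: 37.45
position: [0.5154, 0.2921, 0.195]
eef_rot: [3.142, 0.0, 3.072]
ft_force: [-0.7, -0.1, -1.8]
width: 0.2
grasp_force: 49.0
```

Run:
```python
from h import *
st(); rows((521.2,291.2,121,176))
KT=camT("wrist"); im=r.get_image("wrist"); cv2.imwrite('pics/w8.png',im[:,:,::-1]); np.save('kt8.npy',KT[1])
```

```text
37.45 [515.403  292.1174 194.9586] [179.9984   0.0036 175.9867] w 0.2 g 49.0 F [-0.6755 -0.1498 -1.8325] j [-0.5217  0.4962 -0.1188  1.7722  0.0735  0.8774  0.8275]
(521.2, 291.2, 121, 176) -> [-5.8 -0.5 74. ] [ 0.  0. -0.]
```

View pics/w8.png

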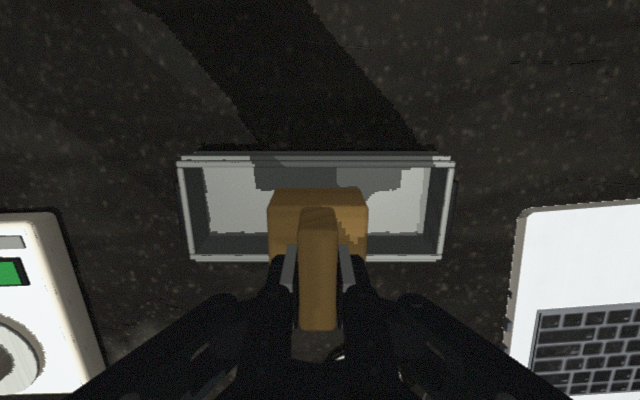

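Run:
```python
from h import *
KT=(r.camera_params("wrist")['mtx'],np.load('kt8.npy'))
P=px2w("wrist",[(178,160),(455,159),(441,259.5),(191,260)],.042,KT)*1000
print(P,P.mean(0), np.linalg.norm(P[0]-P[3]),np.linalg.norm(P[0]-P[1]))
```

```text
[[471.5676 193.7629  42.    ]
 [484.9684 395.7142  42.    ]
 [567.988  390.3941  42.    ]
 [554.0859 186.6472  42.    ]] [519.6525 291.6296  42.    ] 82.82450859294968 202.3954067856422
```

jog_arm(
  series=[
    [-2,0,4,0,0,0,0.9],
    [-5,-0.3,12,0,0,0,0.9],
    [-5,-0.3,28,0,0,0,0.9],
    [-5,-0.3,44,0,0,0,0.9],
    [-5,-0.3,58,0,0,0,0.9],
    [-5,-0.3,68,0,0,0,0.9],
    [-5,-0.3,73,0,0,0,0.9],
    [-5,-0.3,74,0,0,0,0.9],
  ],
)

```text
clock: 38.5
position: [0.5203, 0.2916, 0.1208]
eef_rot: [-3.142, -0.0, 3.072]
ft_force: [-0.3, 0.2, -0.3]
width: 0.205
grasp_force: 49.0
```

jog_arm(
  series=[
    [0,0,0,0,0,0,0.9],
    [0,0,0,0,0,0,0.9],
    [0,0,0,0,0,0,0.7],
    [0,0,0,0,0,0,0.5],
    [0,0,0,0,0,0,0.5],
    [0,0,-10,0,0,0,0.5],
    [0,0,-30,0,0,0,0.5],
    [0,0,-70,0,0,0,0.3],
  ],
)

```text
clock: 39.5
position: [0.5196, 0.2911, 0.191]
eef_rot: [-3.14, -0.002, 3.072]
ft_force: [0.3, -0.5, 0.5]
width: 0.692
grasp_force: 0.0
```

jog_arm(
  series=[
    [0,0,-40,0,0,0,0],
    [0,0,-70,0,0,0,0],
    [0,0,-80,0,0,0,0],
    [0,0,-80,0,0,0,0],
    [0,0,-80,0,0,0,0],
    [0,0,-80,0,0,0,0],
    [0,0,-80,0,0,0,0],
    [0,0,-80,0,0,0,0],
  ],
)

```text
clock: 40.5
position: [0.5203, 0.2915, 0.2706]
eef_rot: [-3.141, -0.0, 3.072]
ft_force: [1.4, -0.5, -0.3]
width: 1.004
grasp_force: 0.0
```

Run:
```python
from h import *
st(); KT=camT("wrist"); im=r.get_image("wrist"); print(rect("wrist","short_block_centre",.055,KT)); cv2.imwrite('pics/w9.png',im[:,:,::-1])
rows((518,-237,320,86),(518,-237,128,86))
```

```text
40.5 [520.2686 291.5469 270.59  ] [-179.985    -0.0253  175.9954] w 1.004 g 0.0 F [ 1.4184 -0.4932 -0.2806] j [-0.5137  0.4233 -0.1213  1.68    0.0575  1.0423  0.8474]
[(array([518. , 292.4]), array([51.8, 65.6]), 86.0, 0.93, np.int64(3170))]
(518, -237, 320, 86) -> [ -34.6 -527.4  -49.2] [-0.    -0.     1.571]
(518, -237, 128, 86) -> [ -34.6 -527.4  142.8] [-0.    -0.     1.571]
```

View pics/w9.png

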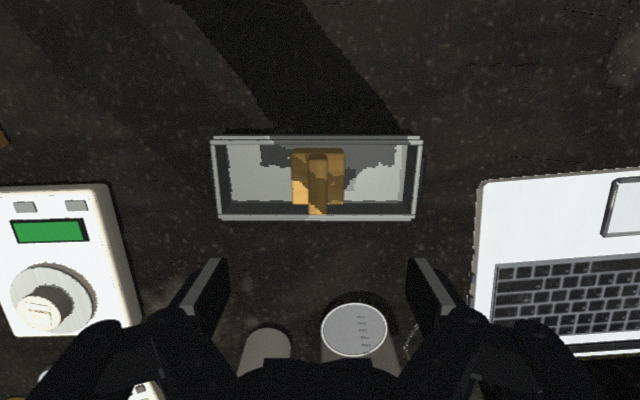

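jog_arm(
  series=[
    [-2,-25,-20,0,0,0.08,0],
    [-5,-75,-40,0,0,0.22,0],
    [-8,-125,-49,0,0,0.37,0],
    [-12,-175,-49,0,0,0.52,0],
    [-15,-225,-49,0,0,0.67,0],
    [-18,-275,-49,0,0,0.82,0],
    [-21,-325,-49,0,0,0.97,0],
    [-25,-375,-49,0,0,1.12,0],
  ],
)

```text
clock: 41.6
position: [0.5184, -0.087, 0.3212]
eef_rot: [3.14, 0.0, 1.944]
ft_force: [0.4, 0.3, -1.0]
width: 0.999
grasp_force: 0.0
```

Run:
```python
from h import *
st(); rows((518,-237,320,86),cur=(520.3+.9976*25-.0698*375,291.5-.0698*25-.9976*375,319.5,176-np.degrees(1.12)))
```

```text
41.6 [518.425  -87.0069 321.238 ] [179.9      0.0217 111.3579] w 0.999 g 0.0 F [ 0.4048  0.2829 -0.9521] j [-0.1248  0.2553  0.2378  1.8051 -0.0678  1.0874  0.5098]
(518, -237, 320, 86) -> [-141.3  -57.8   -0.5] [ 0.    -0.     0.451]
```

jog_arm(
  series=[
    [-40,-17,0,0,0,0.12,0],
    [-80,-34,0,0,0,0.25,0],
    [-115,-48,0,0,0,0.37,0],
    [-135,-56,0,0,0,0.45,0],
    [-141,-58,10,0,0,0.451,0],
    [-141,-58,30,0,0,0.451,0],
    [-141,-58,50,0,0,0.451,0],
    [-141,-58,70,0,0,0.451,0],
  ],
)

```text
clock: 42.6
position: [0.5178, -0.2348, 0.2487]
eef_rot: [-3.141, -0.001, 1.505]
ft_force: [0.2, -0.3, 0.1]
width: 1.004
grasp_force: 0.0
```

Run:
```python
from h import *
for _ in range(3): r.get_image("top")
st(); rows((518,-237.2,128,86))
KT=camT("wrist"); im=r.get_image("wrist"); cv2.imwrite('pics/w10.png',im[:,:,::-1])
for l,z in (("amber_bottle_centre",.09),("side_tray",.012)): print(rect("wrist",l,z,KT))
```

```text
42.75 [ 517.3591 -235.0557  248.8365] [-179.8618   -0.0851   86.1412] w 0.999 g 0.0 F [-0.3685  0.1972  0.1948] j [ 0.0664  0.4061  0.3647  1.8048 -0.173   0.9647  0.4361]
(518, -237.2, 128, 86) -> [ -2.3   1.1 120.8] [-0.002 -0.001  0.002]
[(array([ 519. , -229.3]), array([64.2, 43.9]), 84.7, 0.75, np.int64(3463))]
[(array([ 514. , -287.7]), array([215.4, 130.3]), 84.9, 0.79, np.int64(15286))]
```

View pics/w10.png

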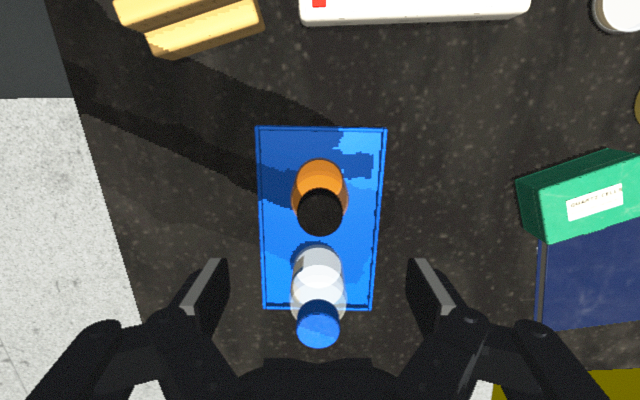

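jog_arm(
  series=[
    [-1,0.5,25,0,0,0,0],
    [-1,0.5,50,0,0,0,0],
    [-1,0.5,75,0,0,0,0],
    [-1,0.5,95,0,0,0,0],
    [-1,0.5,112,0,0,0,0],
    [-1,0.5,121,0,0,0,0],
    [-1,0.5,121,0,0,0,0],
    [-1,0.5,121,0,0,0,0],
  ],
)

```text
clock: 43.9
position: [0.5185, -0.2379, 0.1296]
eef_rot: [3.14, 0.0, 1.501]
ft_force: [0.2, -0.3, 2.1]
width: 0.998
grasp_force: 0.0
```

jog_arm(
  series=[
    [0,0,0,0,0,0,0],
    [0,0,0,0,0,0,0.2],
    [0,0,0,0,0,0,0.4],
    [0,0,0,0,0,0,0.6],
    [0,0,0,0,0,0,0.65],
    [0,0,0,0,0,0,0.65],
    [0,0,0,0,0,0,0.65],
    [0,0,0,0,0,0,0.65],
  ],
  force=50,
)

```text
clock: 44.9
position: [0.5183, -0.2378, 0.1293]
eef_rot: [3.141, 0.0, 1.501]
ft_force: [-0.3, 0.2, 5.8]
width: 0.585
grasp_force: 51.2
```

```bash
python3 -c "
from h import *
st(); rows((524.3,355.2,230,86),(524.3,355.2,130,86))"
```

```text
44.9 [ 518.2837 -237.8168  129.2739] [179.97     0.0021  85.9866] w 0.585 g 51.2 F [-0.3437  0.2122  5.7673] j [ 0.1189  0.5609  0.3074  1.9079 -0.25    0.7092  0.5028]
(524.3, 355.2, 230, 86) -> [ 592.   -35.5 -100.8] [ 0.001  0.    -0.   ]
(524.3, 355.2, 130, 86) -> [592.  -35.5  -0.8] [ 0.001  0.    -0.   ]
```

jog_arm(
  series=[
    [0,0,-20,0,0,0,0.65],
    [0,0,-55,0,0,0,0.65],
    [0,0,-90,0,0,0,0.65],
    [30,-2,-100,0,0,0,0.65],
    [80,-5,-100,0,0,0,0.65],
    [135,-8,-100,0,0,0,0.65],
    [190,-11,-100,0,0,0,0.65],
    [245,-14,-100,0,0,0,0.65],
  ],
  force=60,
)

```text
clock: 45.9
position: [0.5209, 0.0094, 0.2287]
eef_rot: [-3.141, 0.0, 1.501]
ft_force: [2.1, -0.5, -1.7]
width: 0.581
grasp_force: 62.5
```

jog_arm(
  series=[
    [58,-4,0,0,0,0,0.65],
    [116,-7,0,0,0,0,0.65],
    [174,-11,0,0,0,0,0.65],
    [232,-14,0,0,0,0,0.65],
    [285,-17,0,0,0,0,0.65],
    [325,-19,0,0,0,0,0.65],
    [346,-21,0,0,0,0,0.65],
    [346,-21,0,0,0,0,0.65],
  ],
)

```text
clock: 46.9
position: [0.524, 0.355, 0.2283]
eef_rot: [-3.141, 0.0, 1.503]
ft_force: [-0.2, -0.5, -1.3]
width: 0.585
grasp_force: 62.5
```

jog_arm(
  series=[
    [0,0,0,0,0,0,0.65],
    [0,0,0,0,0,0,0.65],
    [0,0,10,0,0,0,0.65],
    [0,0,20,0,0,0,0.65],
    [0,0,20,0,0,0,0.65],
    [0,0,20,0,0,0,0.65],
    [0,0,20,0,0,0,0.65],
    [0,0,20,0,0,0,0.65],
  ],
)

```text
clock: 47.9
position: [0.5247, 0.3544, 0.2092]
eef_rot: [3.141, -0.0, 1.501]
ft_force: [-0.2, 0.5, -1.7]
width: 0.584
grasp_force: 62.5
```

```bash
python3 -c "
from h import *
st(); rows((524.3,354.6,131,86))"
```

```text
47.9 [524.6732 354.3876 209.206 ] [179.9787  -0.0235  85.9893] w 0.584 g 62.5 F [-0.1571  0.547  -1.7087] j [-0.8412  0.5384  0.2423  1.6764 -0.1525  0.9447 -0.6124]
(524.3, 354.6, 131, 86) -> [ 0.2 -0.4 78.2] [ 0. -0. -0.]
```

jog_arm(
  series=[
    [0,0,15,0,0,0,0.65],
    [0,0,32,0,0,0,0.65],
    [0,0,49,0,0,0,0.65],
    [0,0,63,0,0,0,0.65],
    [0,0,73,0,0,0,0.65],
    [0,0,78,0,0,0,0.65],
    [0,0,78,0,0,0,0.65],
    [0,0,78,0,0,0,0.65],
  ],
)

```text
clock: 48.9
position: [0.5248, 0.3544, 0.1312]
eef_rot: [3.141, -0.001, 1.501]
ft_force: [-0.0, 0.1, -0.8]
width: 0.583
grasp_force: 62.3
```

jog_arm(
  series=[
    [0,0,0,0,0,0,0.65],
    [0,0,0,0,0,0,0.4],
    [0,0,0,0,0,0,0.2],
    [0,0,0,0,0,0,0],
    [0,0,0,0,0,0,0],
    [0,0,0,0,0,0,0],
    [0,0,-10,0,0,0,0],
    [0,0,-20,0,0,0,0],
  ],
)

```text
clock: 49.9
position: [0.5247, 0.3543, 0.1518]
eef_rot: [3.141, -0.0, 1.501]
ft_force: [-1.1, 0.1, 0.1]
width: 1.004
grasp_force: 0.0
```

jog_arm(
  series=[
    [0,0,-40,0,0,0,0],
    [0,0,-80,0,0,0,0],
    [-30,2,-110,0,0,0,0],
    [-85,5,-120,0,0,0,0],
    [-140,8,-120,0,0,0,0],
    [-195,12,-120,0,0,0,0],
    [-250,15,-120,0,0,0,0],
    [-305,18,-120,0,0,0,0],
  ],
)

```text
clock: 50.9
position: [0.5211, 0.047, 0.272]
eef_rot: [3.14, -0.001, 1.501]
ft_force: [0.5, -0.3, 0.7]
width: 0.998
grasp_force: 0.0
```

```bash
python3 -c "
from h import *
st(); rows((511,-337,260,86))"
```

```text
50.9 [521.0958  46.9575 271.9849] [179.9141  -0.0414  85.9844] w 0.998 g 0.0 F [ 0.5158 -0.306   0.6843] j [-0.4536  0.3033  0.3349  1.8843 -0.1196  0.9716 -0.1355]
(511, -337, 260, 86) -> [-383.7   16.8   11.7] [ 0.001 -0.001 -0.   ]
```

jog_arm(
  series=[
    [-58,3,0,0,0,0,0],
    [-116,5,0,0,0,0,0],
    [-174,8,0,0,0,0,0],
    [-232,10,0,0,0,0,0],
    [-290,13,5,0,0,0,0],
    [-340,15,10,0,0,0,0],
    [-375,17,15,0,0,0,0],
    [-386,17,20,0,0,0,0],
  ],
)

```text
clock: 51.9
position: [0.5103, -0.3403, 0.2516]
eef_rot: [3.141, 0.001, 1.497]
ft_force: [0.1, 0.9, -0.2]
width: 0.999
grasp_force: 0.0
```

Run:
```python
from h import *
for _ in range(6): r.get_image("top")
st(); rows((511,-337,132,86))
r.get_image("top"); print(rect("top","clear_bottle_centre",.09),rect("top","amber_bottle_centre",.085))
```

```text
52.2 [ 511.8069 -335.7563  251.2327] [179.9688  -0.0514  86.1157] w 0.996 g 0.0 F [ 0.7685  0.1314 -0.3493] j [ 0.1971  0.4789  0.4317  1.698  -0.2302  1.0149  0.6405]
(511, -337, 132, 86) -> [ -1.4  -0.8 119.2] [ 0.001 -0.001  0.002]
[] [(array([524.7, 342.6]), array([47.1, 70.6]), 0.9, 0.71, np.int64(443))]
```

jog_arm(
  series=[
    [0,0,25,0,0,0,0],
    [0,0,50,0,0,0,0],
    [0,0,75,0,0,0,0],
    [0,0,95,0,0,0,0],
    [0,0,110,0,0,0,0],
    [0,0,118,0,0,0,0],
    [0,0,118,0,0,0,0],
    [0,0,118,0,0,0,0],
  ],
)

```text
clock: 53.35
position: [0.5115, -0.3378, 0.1336]
eef_rot: [3.141, 0.0, 1.501]
ft_force: [0.0, 0.4, -0.0]
width: 1.003
grasp_force: 0.0
```

jog_arm(
  series=[
    [0,0,0,0,0,0,0],
    [0,0,0,0,0,0,0.2],
    [0,0,0,0,0,0,0.4],
    [0,0,0,0,0,0,0.6],
    [0,0,0,0,0,0,0.6],
    [0,0,0,0,0,0,0.6],
    [0,0,0,0,0,0,0.6],
    [0,0,0,0,0,0,0.6],
  ],
  force=50,
)

```text
clock: 54.35
position: [0.5111, -0.3376, 0.1333]
eef_rot: [3.141, 0.0, 1.501]
ft_force: [-2.7, 0.4, 5.6]
width: 0.647
grasp_force: 52.2
```

```bash
python3 -c "
from h import *
st(); rows((518.2,231,232,86))"
```

```text
54.35 [ 511.1362 -337.5954  133.2953] [179.9782   0.0017  85.9765] w 0.647 g 52.2 F [-2.6653  0.4103  5.5558] j [ 0.2447  0.6171  0.3725  1.8004 -0.3042  0.7804  0.7024]
(518.2, 231, 232, 86) -> [567.7 -32.8 -98.7] [ 0.  0. -0.]
```

jog_arm(
  series=[
    [0,0,-20,0,0,0,0.6],
    [0,0,-55,0,0,0,0.6],
    [0,0,-90,0,0,0,0.6],
    [30,-2,-100,0,0,0,0.6],
    [80,-5,-100,0,0,0,0.6],
    [135,-8,-100,0,0,0,0.6],
    [190,-11,-100,0,0,0,0.6],
    [245,-14,-100,0,0,0,0.6],
  ],
  force=60,
)

```text
clock: 55.35
position: [0.5139, -0.0903, 0.2327]
eef_rot: [-3.141, -0.0, 1.501]
ft_force: [1.2, 0.0, -2.2]
width: 0.641
grasp_force: 63.9
```

jog_arm(
  series=[
    [55,-3,0,0,0,0,0.6],
    [110,-6,0,0,0,0,0.6],
    [165,-9,0,0,0,0,0.6],
    [220,-12,0,0,0,0,0.6],
    [270,-15,0,0,0,0,0.6],
    [305,-17,0,0,0,0,0.6],
    [322,-19,0,0,0,0,0.6],
    [322,-19,0,0,0,0,0.6],
  ],
)

```text
clock: 56.35
position: [0.5176, 0.2308, 0.2325]
eef_rot: [-3.141, 0.0, 1.502]
ft_force: [-0.6, -1.1, -2.4]
width: 0.64
grasp_force: 63.9
```

jog_arm(
  series=[
    [0,0,0,0,0,0,0.6],
    [0,0,0,0,0,0,0.6],
    [0,0,10,0,0,0,0.6],
    [0,0,20,0,0,0,0.6],
    [0,0,20,0,0,0,0.6],
    [0,0,20,0,0,0,0.6],
    [0,0,20,0,0,0,0.6],
    [0,0,20,0,0,0,0.6],
  ],
)

```text
clock: 57.35
position: [0.518, 0.2305, 0.2131]
eef_rot: [3.141, -0.0, 1.501]
ft_force: [-0.6, 0.0, -1.6]
width: 0.641
grasp_force: 63.9
```

```bash
python3 -c "
from h import *
st(); rows((518.2,230.8,135,86))"
```

```text
57.35 [517.9949 230.491  213.1306] [179.9784  -0.015   85.99  ] w 0.641 g 63.9 F [-0.5623  0.0046 -1.5517] j [-0.7448  0.4414  0.3192  1.8463 -0.1748  0.8807 -0.4126]
(518.2, 230.8, 135, 86) -> [ 0.3  0.2 78.1] [ 0. -0. -0.]
```

jog_arm(
  series=[
    [0,0,15,0,0,0,0.6],
    [0,0,32,0,0,0,0.6],
    [0,0,49,0,0,0,0.6],
    [0,0,63,0,0,0,0.6],
    [0,0,73,0,0,0,0.6],
    [0,0,78,0,0,0,0.6],
    [0,0,78,0,0,0,0.6],
    [0,0,78,0,0,0,0.6],
  ],
)

```text
clock: 58.35
position: [0.5181, 0.2305, 0.1352]
eef_rot: [3.141, -0.0, 1.501]
ft_force: [0.8, -0.1, -1.8]
width: 0.643
grasp_force: 64.3
```

jog_arm(
  series=[
    [0,0,0,0,0,0,0.6],
    [0,0,0,0,0,0,0.4],
    [0,0,0,0,0,0,0.2],
    [0,0,0,0,0,0,0],
    [0,0,0,0,0,0,0],
    [0,0,0,0,0,0,0],
    [0,0,-10,0,0,0,0],
    [0,0,-20,0,0,0,0],
  ],
)

```text
clock: 59.35
position: [0.518, 0.2304, 0.1557]
eef_rot: [3.141, -0.0, 1.501]
ft_force: [0.3, 0.5, -0.3]
width: 1.0
grasp_force: 0.0
```

jog_arm(
  series=[
    [0,0,-40,0,0,0,0],
    [0,0,-80,0,0,0,0],
    [0,0,-130,0,0,0,0],
    [0,0,-180,0,0,0,0],
    [0,0,-220,0,0,0,0],
    [0,0,-245,0,0,0,0],
    [0,0,-245,0,0,0,0],
    [0,0,-245,0,0,0,0],
  ],
)

```text
clock: 60.35
position: [0.5175, 0.2303, 0.3996]
eef_rot: [-3.141, 0.0, 1.501]
ft_force: [-0.2, 0.6, 0.5]
width: 1.001
grasp_force: 0.0
```

Run:
```python
from h import *
for _ in range(4): r.get_image("top")
st(); KT=camT("wrist"); im=r.get_image("wrist"); cv2.imwrite('pics/w11.png',im[:,:,::-1])
print(rect("wrist","short_block_centre",.06,KT))
print(rect("top","tin_centre",.062),rect("top","pan",.04))
```

```text
60.55 [517.5673 230.3123 399.0042] [-179.9216    0.0566   85.9819] w 1.0 g 0.0 F [-0.2289 -0.2273  0.036 ] j [-0.7922  0.2777  0.3699  1.5914 -0.103   1.2935 -0.4769]
[(array([519.5, 294.1]), array([50.2, 53.5]), 86.0, 0.9, np.int64(1658)), (array([524.3, 354.6]), array([50.8, 49.7]), 42.7, 0.25, np.int64(1573))]
[(array([643.2, -22.5]), array([43.9, 43.5]), 0.7, 0.82, np.int64(258))] [(array([607.4, -23.1]), array([152. , 190.5]), 88.4, 0.57, np.int64(3908))]
```

View pics/w11.png

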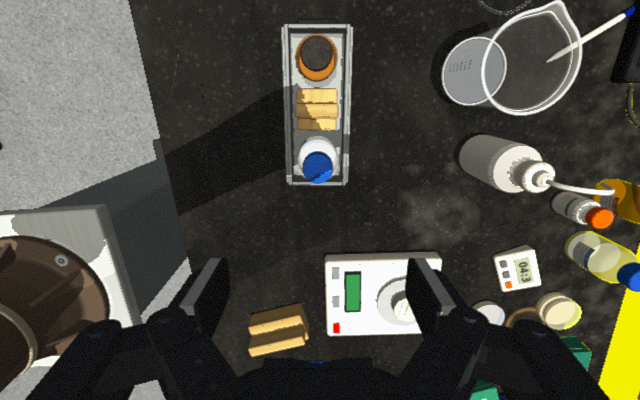

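The crate at about (318, 105) px holds the amber bottle, block and clear bottle, all upright. The tin sits on the pan at about (402, 302) px, and the arm is clear of everything.

```bash
python3 -c "
from h import *
print(r.job_done())"
```

```text
the job is handed in; nothing more can be done
None
```

The job is handed in with no verdict reported: my last images show the tin flat on the pan within about 3 mm of its centre, the short block within about 3 mm of the crate's centre, and both bottles upright back where they stood.

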